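# Charge a split grinding jar and hold it closed on its dowels

## Task

Pick up the white scoop by its green post and tip its three steel balls into the round hollow of the aluminium jar half, then stand the scoop back upright on the bench and let go of it. Fetch the other jar half by its black rib, fit its two holes over the two dowels so that the halves meet flush, and finish while still holding on to it and pressing the pair together with a firm push of about 15 N. Leave the vial, the dropper bottle and the culture dish alone.

Things in the scene. Friction and masses are not known exactly. Their poses are not given: they have to be found in the camera images.
- jar: Lower half of the grinding jar, an aluminium block with a blue band, fixed to the bench: 80 (x) x 108 (y) x 44 (z) mm; the origin is the centre of its underside. In the middle of its top is a round hollow 54 mm across and 32 mm deep. Two dowels, 9 mm across with tapered noses, rise 14 mm above the top face, on the hollow's centre line at y = +40 and -40 mm.
- lid_grip (a point): Middle of the black grip rib of the loose upper jar half (lid), 34 mm above its underside, on its centre. The rib is 24 (x) x 50 (y) mm, its top 51 mm above the underside. The lid lies flat on the bench; 250 g. Axes are the lid's, z up. Fully home, this point is 78 mm above the underside of jar.
- lid_base (a point): Centre of the lid's underside, axes as lid_grip. The lid is an aluminium plate with a blue band, 80 (x) x 108 (y) x 16 (z) mm, with the rib on top. Two chamfered through holes of 11 mm at y = +40 and -40 mm take the dowels; it fits either way round.
- scoop_grip (a point): Grip point of the loose white scoop, in its green upright post (20 (x) x 22 (y) mm, 62 mm tall), on its axis, 44 mm above the scoop's underside. Axes are the scoop's, z up; its mouth points to -x. The trough, 40 mm wide outside, 34 inside, walls 26 mm high, begins 19 mm in front of this point; its floor is 4 mm thick and ends 82 mm in front. 195 g with the balls.
- scoop_lip (a point): Middle of the upper edge of the scoop's mouth, 116 mm in front (-x) of scoop_grip and 26 mm below it; balls roll off here. From the floor a ramp rises 22 degrees to this edge, so balls leave once the scoop is tipped mouth-down clearly beyond 22 degrees (45 is ample).
- ball_1_center (a point): Centre of one of the three loose steel balls, 18 mm across, 25 g, lying in the scoop at the start.
- ball_2_center (a point): Centre of one of the three loose steel balls, 18 mm across, 25 g, lying in the scoop at the start.
- ball_3_center (a point): Centre of one of the three loose steel balls, 18 mm across, 25 g, lying in the scoop at the start.
- vial: Bystander: clear vial with white cap, 29 mm across, 68 mm tall; origin at the centre of its underside.
- dropper: Bystander: white dropper bottle with red cap, 34 mm across, 86 mm tall; origin at the centre of its underside.
- dish: Bystander: flat round culture dish with pink filling, 91 mm across, 16 mm tall; origin at the centre of its underside.
Things that resemble listed ones, but are neither listed nor needed, are in the scene too. Leave any yellow look-alike of the part that bears lid_grip alone.

How it is judged:
On the way, in this order (a step that is already met when the one before it is completed fails the run):
1. the three balls lie in the hollow of the jar while the scoop is still tipped (over 0.3 rad) (horizontal distance between each of ball_1_center, ball_2_center, ball_3_center and jar below 0.027 m and z of ball_1_center in the frame of jar between 0.005 and 0.042 m and z of ball_2_center in the frame of jar between 0.005 and 0.042 m and z of ball_3_center in the frame of jar between 0.005 and 0.042 m and angle between scoop_grip's own z axis and vertical above 0.3 rad), for 0.1 s.
2. the scoop stands upright on the bench, let go, clear of the jar (height (world z) of scoop_grip below 0.05 m and angle between scoop_grip's own z axis and vertical below 0.12 rad and contact force between the fingers and scoop below 0.1 N and contact force between scoop and jar below 0.1 N), for 0.2 s.
At the end, for the whole second after the job is handed in: All balls in the hollow; scoop upright (0.12 rad) on the bench, untouched; lid on both dowels, flush within 2.5 mm, centred within 4 mm, turned and tilted under 0.06 rad; fingers on the lid, halves pressed together with 7 to 60 N including its weight (all of step 2 and horizontal distance between each of ball_1_center, ball_2_center, ball_3_center and jar below 0.027 m and z of ball_1_center in the frame of jar between 0.005 and 0.042 m and z of ball_2_center in the frame of jar between 0.005 and 0.042 m and z of ball_3_center in the frame of jar between 0.005 and 0.042 m and horizontal distance between lid_grip and jar below 0.004 m and z of lid_grip in the frame of jar below 0.0805 m and angle between the y axis of lid_grip and the y axis of jar, either way round below 0.06 rad and angle between lid_grip's own z axis and vertical below 0.06 rad and contact force between lid and jar between 7 and 60 N and contact force between the fingers and lid above 2 N); the arm keeps its last pose, push and grip.
It fails at once if the vial is moved more than 25 mm or tipped (distance of vial from where it was at the start of the episode above 0.025 m or angle between vial's own z axis and vertical above 0.3 rad).
It fails at once if the dropper bottle is moved more than 25 mm or tipped (distance of dropper from where it was at the start of the episode above 0.025 m or angle between dropper's own z axis and vertical above 0.3 rad).
It fails at once if the culture dish is moved more than 25 mm or tipped (distance of dish from where it was at the start of the episode above 0.025 m or angle between dish's own z axis and vertical above 0.3 rad).
It also fails if it takes over 72 s, if anything falls off the work surface, if the arm or the gripper's body presses on something with over 40 N, if the wrist force passes 120 N, or if a joint passes its speed limit or range.

## Robot

A 6-joint arm with a two-finger parallel gripper is mounted at the origin on a cart in front of the work surface, level with it; the furniture and walls round the work are solid. World frame = base frame: x ahead of the robot, y to its left, z up, the work surface at z = 0. Lengths are in m, angles in rad, forces in N, time in s.
With the tool pointing down it reaches from about 0.35 to 0.775 m from the base axis. Payload 5.5 kg.
Tool frame: the origin (TCP) lies on the centre line of the jaws, within the pads' length; the fingertips stand 11 mm ahead of it and the grasp point (between the pads) lies 8 mm behind it (env.tip_extent is the distance from the TCP to the fingertips, in m); z points along the fingers, y is the line along which they close (so a half turn about z gives the same grasp; the last joint's range is limited). The gripper opens to 85 mm and grips with 20 to 120 N. Pads are 22 mm wide; open, the fingers measure 114 mm over their backs; the gripper's body (76 mm by 85 mm) begins 54 mm behind the grasp point. The pads swing forward as they close: fully open they stand 13 mm farther back than shut.
Start: joints at [-1.441, 0.313, 0.046, 1.304, 0, 1.431], TCP at [0.153, -0.554, 0.242] pointing down, gripper open.
Joint ranges: [-2.76, 2.76], [-0.86, 1.69], [-1.03, 1.26], [-2.2, 2.34], [-1.47, 1.5], [-3.14, 3.14]. Speed limits (rad/s): [2.57, 2.57, 3.14, 3.14, 3.14, 3.14].

## Interface

Orientations are given as a unit quaternion [w, x, y, z].
In Python, from workcell import env gives the robot as it stands.
- The arm moves only by the shell command python3 -m jog 'ROWS' [FORCE]. ROWS is JSON, a list of rows, each a list of 5 numbers: the gripper's target within -1 to 1 (shut at 1, half-way at 0, fully open at -1), then the shift along the tool's x, y, z in m, then the turn about the tool's z in degrees. In form: [[fingers, tx, ty, tz, turn], ...]. A call has 1 to 5 rows; each row shifts and turns the commanded pose from where the row before left it, along the tool's axes as they then stand; what a row does not reach is not made up. A row lasts 1/12 s, in which the tool goes at most 41.7 mm and 7.16 degrees, less where a joint would pass 70% of its speed; a pose out of reach is approached as far as the arm can. A call is refused whole if a number of a shift passes 0.0417 or a number of a turn 7.16, either way. A call with a gripper value outside its range is refused whole. The fingers move at their own pace and stop on an object; FORCE is the grip in N (left out, the last holds). Time passes only in rows, so rows that do not move let the fingers close. It gives the time, the measured TCP pose, the force, the opening and the grip force at its end, in the units of the state.
- env.get_state(): the state, without advancing time (a new reading comes with each control period).
- env.read_camera(name): name is "side" or "top" or "wrist"; returns a dict with "img" (384x512x3 uint8, red, green, blue), "fov_y" (degrees; the focal length in pixels is half the picture's height over the tangent of half this angle, whatever the lens; pixels are square), "cx", "cy" (the principal point, pixels), "T" (4x4, takes a point from camera to world coordinates). Camera axes: x right, y up, looking along -z (the intrinsics and any distortion apply to the point x, -y, -z); pixel columns grow to the right and rows downward; lengths in m; the calibration is good to about 2 mm. A picture is of the moment at which its call begins. There is no depth.
- env.hand_in(): hands the job in; it is judged then, once.
The state is a dict: "clock": time; "joint_pos": joint angles; "qvel": joint speeds; "tau": joint torques, N m; "tcp_pos": TCP position; "orientation": TCP orientation; "wrist_force": force on the tool from outside, world axes, zero at the start; "ft_torque": the same for the moment, N m; "finger_gap": finger opening in m; "grip_force": force on a finger pad.
Only numpy, scipy, OpenCV 4.12 (cv2) and the standard library are available. Lean on these libraries where they do the work, as an engineer would, in place of code of your own. Each camera call takes 0.05 s, during which the arm holds its last target. There are 200 camera calls.

## Working session

There is one attempt and no reset: what is moved stays moved. The work goes in short steps, Python scripts to look and compute and a shell command to move; the robot and the scene stay as the last step left them, time stands still between calls to the robot, and variables do not carry over. Pictures are saved under pics/ and viewed, at most 10 in all, crops included, and the job is handed in when it is done.

```bash
ls; mkdir -p pics
python3 - <<'E'
from workcell import env
import cv2,numpy as np
print(env.get_state(), env.tip_extent)
for n in("top","side"):
    r=env.read_camera(n); print(n,{k:(np.round(v,4).tolist() if k=="T" else v) for k,v in r.items() if k!="img"})
    cv2.imwrite(f"pics/{n}0.png",cv2.resize(r["img"][:,:,::-1],(768,576),interpolation=cv2.INTER_CUBIC))
E
```

```text
pics
{'clock': 0.0, 'joint_pos': array([-1.44060497e+00,  3.13990615e-01,  4.49667873e-02,  1.30360431e+00,
        5.85554449e-07,  1.43119489e+00]), 'qvel': array([ 0.00250693, -0.00140476, -0.00064177, -0.0005197 , -0.00198869,
        0.00128843]), 'tau': array([-6.22047501e-04, -4.80627930e+01,  2.98532814e+01,  1.91851758e-02,
       -1.88406370e-04,  1.07788236e-05]), 'tcp_pos': array([ 0.15318043, -0.55370324,  0.24140944]), 'orientation': array([-9.15892145e-04,  9.90914855e-01,  1.34487591e-01,  4.60212055e-06]), 'wrist_force': array([-0.52540545, -0.23388741,  0.12800426]), 'ft_torque': array([ 0.00855716, -0.02867881,  0.02368173]), 'grip_force': 0.0, 'finger_gap': 0.0853767456099689} 0.011
top {'fov_y': 52.38870839389009, 'cx': 251.5004163131753, 'cy': 194.20753382669355, 'T': [[-0.0186, 0.9921, -0.1238, 0.3877], [-0.9996, -0.0212, -0.0195, -0.0973], [-0.022, 0.1233, 0.9921, 1.5785], [0.0, 0.0, 0.0, 1.0]]}
side {'fov_y': 46.861840039906625, 'cx': 257.0323899770721, 'cy': 199.7405497491088, 'T': [[-0.8945, 0.1704, -0.4133, -0.1196], [-0.4467, -0.3079, 0.84, 1.3227], [0.0159, 0.936, 0.3516, 0.6237], [0.0, 0.0, 0.0, 1.0]]}
```

View pics/top0.png

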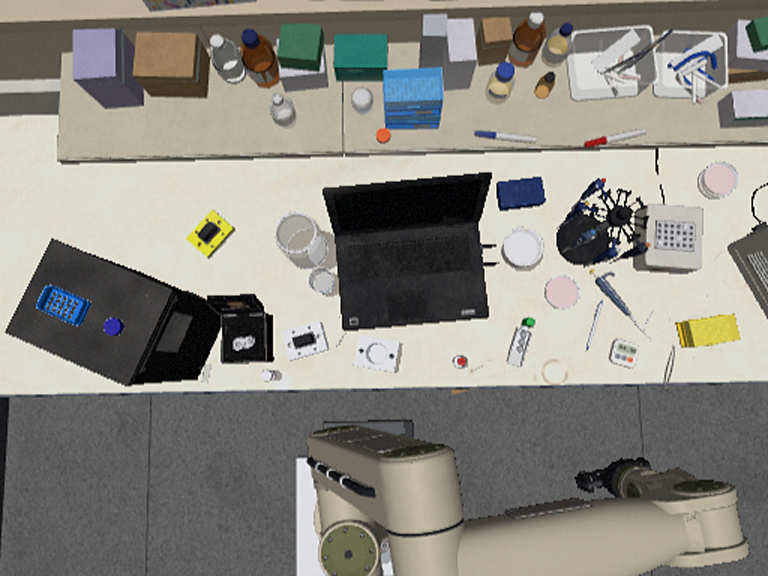

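View pics/side0.png

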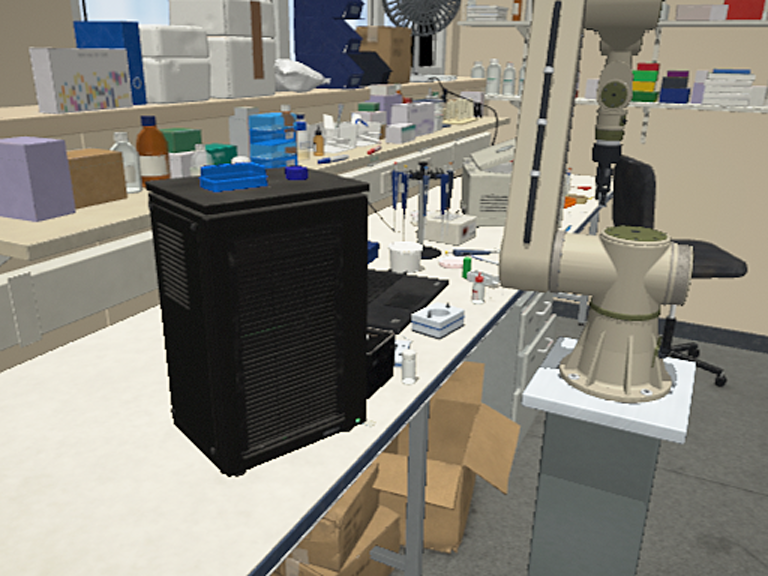

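The top view shows the scoop at about (521,342) with its green post at (528,323), the jar at (378,353) and the lid at (304,340). The dropper is at (460,361), the vial at (271,375) and the yellow look-alike at (210,232). I'll zoom in for measurements.

```bash
cat > h.py <<'E'
from workcell import env
import cv2,numpy as np
from scipy.spatial.transform import Rotation as R
def shot(n): return env.read_camera(n)
def px2w(r,u,v,z):
    f=192/np.tan(np.radians(r["fov_y"])/2); T=r["T"]
    d=T[:3,:3]@np.array([(u-r["cx"])/f,-(v-r["cy"])/f,-1]); o=T[:3,3]
    return (o+d*(z-o[2])/d[2])[:2]
def w2px(r,p):
    f=192/np.tan(np.radians(r["fov_y"])/2); q=np.linalg.inv(r["T"])@np.append(p,1)
    return np.array([r["cx"]-f*q[0]/q[2], r["cy"]+f*q[1]/q[2]])
def tool():
    s=env.get_state(); w,x,y,z=s["orientation"]; return np.array(s["tcp_pos"]),R.from_quat([x,y,z,w]),s
def togo(p,axis_y=None):
    t,Rm,s=tool(); print("tcp",t.round(4),"tool shift mm",(Rm.inv().apply(np.array(p)-t)*1000).round(1))
    if axis_y is not None:
        a=Rm.inv().apply(np.append(axis_y,0)); g=np.degrees(np.arctan2(-a[0],a[1])); g=(g+90)%180-90; print("turn deg",g.round(2))
E
python3 - <<'E'
from h import *
r=shot("top"); im=r["img"][200:264,170:370,::-1]
cv2.imwrite("pics/top1.png",cv2.resize(im,(800,256),interpolation=cv2.INTER_CUBIC))
np.save("pics/top.npy",r,allow_pickle=True)
E
```

```text
(no output)
```

View pics/top1.png

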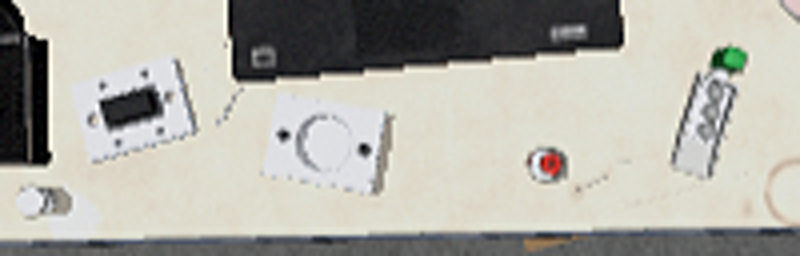

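In this crop the lid rib is at (130,107) and the jar hollow at (323,142), with dowels at (283,134) and (364,149). The green post is at (733,59) and the scoop mouth at (692,173).

Run:
```python
from h import *
r=np.load("pics/top.npy",allow_pickle=True).item()
P=lambda u,v,z: px2w(r,170+u/4,200+v/4,z)
for n,u,v,z in [("rib",130,107,.051),("h1",94,119,.016),("h2",166,96,.016),("jar",323,142,.044),("d1",283,134,.058),("d2",364,149,.058),("post",733,59,.062),("lip",692,173,.018),("dropper",550,164,.086),("vial",30,203,.068)]: print(n,P(u,v,z).round(3))
post=P(733,59,.062); d=P(692,173,.018)-post; d/=np.linalg.norm(d); print("fwd",d,np.degrees(np.arctan2(d[1],d[0])))
togo([*post,.25],[-d[1],d[0]])
```

```text
rib [0.454 0.127]
h1 [0.444 0.168]
h2 [0.466 0.096]
jar [ 0.416 -0.061]
d1 [ 0.425 -0.023]
d2 [ 0.409 -0.101]
post [ 0.488 -0.46 ]
lip [ 0.38  -0.424]
dropper [ 0.391 -0.277]
vial [0.363 0.221]
fwd [-0.95088498  0.30954442] 161.96822261084148
tcp [ 0.1532 -0.5538  0.2416] tool shift mm [348.1  -1.4  -8.3]
turn deg 33.49
```

```bash
python3 -m jog '[[-1,0.035,0,0,0],[-1,0.035,0,0,0],[-1,0.035,0,0,0],[-1,0.035,0,0,0],[-1,0.035,0,0,0]]'; python3 -m jog '[[-1,0.035,0,0,0],[-1,0.035,0,0,0],[-1,0.035,0,0,0],[-1,0.035,0,0,0],[-1,0.033,0,0,0]]'; python3 -m jog '[[-1,0,0,0,6.7],[-1,0,0,0,6.7],[-1,0,0,0,6.7],[-1,0,0,0,6.7],[-1,0,0,0,6.7]]'; python3 -m jog '[[-1,0,0,0,0],[-1,0,0,0,0]]'
python3 - <<'E'
from h import *
r=shot("wrist"); np.save("pics/w1.npy",r,allow_pickle=True)
print(r["T"].round(3),r["fov_y"],r["cx"],r["cy"])
cv2.imwrite("pics/w1.png",r["img"][:,:,::-1])
togo([.488,-.46,.2],[.3095,.951])
E
```

```text
clock: 0.57
tcp_pos: [0.3232, -0.5069, 0.242]
orientation: [-0.0, 0.991, 0.134, -0.0]
wrist_force: [0.6, 0.0, 0.3]
finger_gap: 0.0856
grip_force: 0.0
clock: 0.98
tcp_pos: [0.4904, -0.4604, 0.2419]
orientation: [-0.0, 0.991, 0.135, -0.0]
wrist_force: [-0.3, -1.0, -0.8]
finger_gap: 0.0856
grip_force: 0.0
clock: 1.4
tcp_pos: [0.4888, -0.4611, 0.2416]
orientation: [-0.0, 0.987, -0.159, -0.0]
wrist_force: [0.6, -0.9, -0.1]
finger_gap: 0.0853
grip_force: 0.0
clock: 1.57
tcp_pos: [0.4886, -0.4614, 0.2419]
orientation: [-0.0, 0.988, -0.155, -0.0]
wrist_force: [-0.7, -0.4, -0.6]
finger_gap: 0.0855
grip_force: 0.0
[[-0.307  0.902  0.304  0.567]
 [-0.952 -0.29  -0.1   -0.486]
 [-0.002 -0.319  0.948  0.372]
 [ 0.     0.     0.     1.   ]] 69.58150686784563 251.3025528754796 188.76768089178796
tcp [ 0.4885 -0.4614  0.242 ] tool shift mm [-0.9 -1.2 42. ]
turn deg 0.17
```

View pics/w1.png

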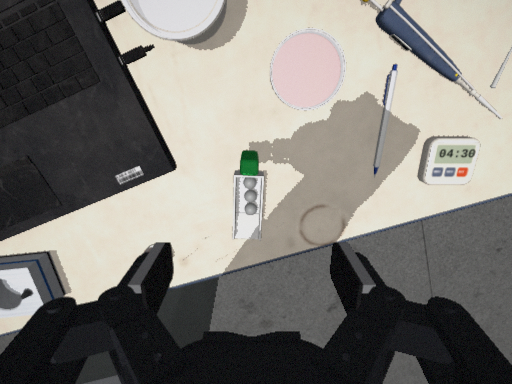

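The wrist view shows the green post at about (250,163), the trough below it with three balls, and the mouth edge near (247,238). I'll fit the scoop's pose by projecting the model.

Run:
```python
from h import *
from scipy.optimize import least_squares
r=np.load("pics/w1.npy",allow_pickle=True).item(); im=r["img"]
hsv=cv2.cvtColor(im,cv2.COLOR_RGB2HSV)
g=cv2.inRange(hsv,(45,100,30),(85,255,255)); n,l,st,c=cv2.connectedComponentsWithStats(g); i=1+st[1:,4].argmax()
m=l==i; print(st[i],c[i])
ys,xs=np.where(m)
hull=lambda q: cv2.fillConvexPoly(np.zeros((384*8,512*8),np.uint8),cv2.convexHull(np.round(np.array(q)*8).astype(np.int32)),1)
# side face vs top brightness per row
for y in range(ys.min(),ys.max()+1): print(y,xs[ys==y].min(),xs[ys==y].max(),im[y,xs[ys==y]].mean(0).round())
def pts(p):
    a=p[2]; f=np.array([np.cos(a),np.sin(a)]); s=np.array([-f[1],f[0]])
    return f,s
f,s=pts([0,0,np.radians(161.97)]); o=np.array([.488,-.46])
for nm,a,b,z in [("toprear",-10,0,62),("topfront",10,0,62),("botrear",-10,0,0),("lip",116,0,18),("lipL",116,20,18),("lipR",116,-20,18),("wallrear",19,0,26)]:
    print(nm,w2px(r,[*(o+f*a/1e3+s*b/1e3),z/1e3]).round(1))
cv2.imwrite("pics/w1c.png",cv2.resize(im[140:250,210:290,::-1],(436,600),interpolation=cv2.INTER_CUBIC))
```

```text
[240 151  18  25 406] [248.79064039 163.01970443]
151 243 254 [24. 72. 35.]
152 242 256 [17. 70. 32.]
153 242 256 [12. 67. 27.]
154 242 256 [13. 68. 28.]
155 242 256 [14. 68. 29.]
156 242 257 [16. 69. 32.]
157 241 257 [16. 69. 31.]
158 241 257 [15. 69. 31.]
159 241 257 [14. 76. 32.]
160 241 257 [19. 93. 40.]
161 241 257 [ 21. 102.  44.]
162 241 257 [ 24. 108.  49.]
163 240 257 [ 28. 111.  52.]
164 240 257 [ 29. 112.  51.]
165 240 257 [ 26. 111.  50.]
166 240 257 [ 29. 111.  51.]
167 240 257 [ 26. 110.  49.]
168 240 257 [ 27. 110.  50.]
169 240 257 [ 26. 110.  49.]
170 240 257 [ 26. 109.  49.]
171 240 257 [ 25. 109.  49.]
172 240 257 [ 24. 109.  48.]
173 240 257 [ 28. 116.  53.]
174 242 256 [ 29. 129.  57.]
175 252 254 [ 70. 123.  83.]
toprear [251.1 163.4]
topfront [251.1 180. ]
botrear [251.2 152.8]
lip [250.9 241.4]
lipL [264.8 241.5]
lipR [237.1 241.4]
wallrear [251.1 178.6]
```

View pics/w1c.png

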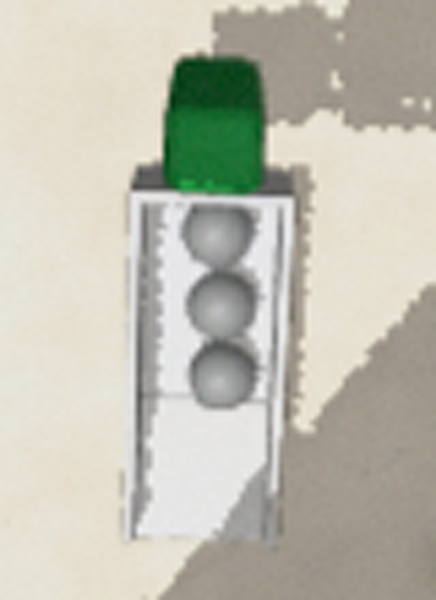

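The crop shows the post's top face centred on image pixel (248.6,167.3) and the mouth's middle edge at (247.1,238.7). All three balls lie at the rear of the trough.

Run:
```python
from h import *
r=np.load("pics/w1.npy",allow_pickle=True).item()
p=px2w(r,249,167.3,.062); q=px2w(r,247.3,238.7,.018); d=q-p; print(p,q,np.linalg.norm(d)); d/=np.linalg.norm(d); print(np.degrees(np.arctan2(d[1],d[0])))
togo([*p,.036],[-d[1],d[0]])
```

```text
[ 0.49381982 -0.45935106] [ 0.38353112 -0.4204715 ] 0.1169410859337493
160.5811566361694
tcp [ 0.4885 -0.4614  0.242 ] tool shift mm [  4.5  -3.5 206. ]
turn deg 1.56
```

```bash
python3 -m jog '[[-1,0.0045,-0.0035,0.04,1.5],[-1,0,0,0.04,0],[-1,0,0,0.04,0],[-1,0,0,0.03,0],[-1,0,0,0.03,0]]'; python3 -m jog '[[-1,0,0,0.027,0],[-1,0,0,0,0],[1,0,0,0,0],[1,0,0,0,0],[1,0,0,0,0]]' 120;  python3 -m jog '[[1,0,0,0,0],[1,0,0,0,0],[1,0,0,0,0]]'
python3 - <<'E'
from h import *
togo([.4938,-.4594,.036])
E
```

```text
clock: 2.03
tcp_pos: [0.4934, -0.4589, 0.0601]
orientation: [-0.0, 0.986, -0.168, -0.001]
wrist_force: [0.2, 0.6, -0.7]
finger_gap: 0.0852
grip_force: 0.0
clock: 2.45
tcp_pos: [0.4953, -0.4611, 0.0381]
orientation: [0.001, 0.986, -0.169, 0.002]
wrist_force: [0.6, -0.1, 0.9]
finger_gap: 0.0516
grip_force: 0.0
clock: 2.7
tcp_pos: [0.4951, -0.4606, 0.0375]
orientation: [0.001, 0.986, -0.17, 0.002]
wrist_force: [0.7, 1.0, 7.6]
finger_gap: 0.0206
grip_force: 117.7
tcp [ 0.4951 -0.4606  0.0375] tool shift mm [-1.6 -0.7  1.5]
```

```bash
python3 -m jog '[[1,0,0,-0.01,0],[1,0,0,-0.02,0],[1,0,0,-0.03,0],[1,0,0,-0.03,0],[1,0,0,-0.03,0]]';python3 -m jog '[[1,0,0,-0.02,0],[1,0,0,-0.01,0],[1,0,0,0,-4],[1,0,0,0,-4],[1,0,0,0,0]]'
python3 - <<'E'
from h import *
r=shot("wrist"); cv2.imwrite("pics/w2.png",r["img"][:,:,::-1])
togo([.525,-.085,.19],[.203,.979])
E
```

```text
clock: 3.12
tcp_pos: [0.4935, -0.459, 0.1567]
orientation: [-0.0, 0.986, -0.17, -0.0]
wrist_force: [0.7, -1.8, -1.5]
finger_gap: 0.0204
grip_force: 117.5
clock: 3.53
tcp_pos: [0.4937, -0.4592, 0.185]
orientation: [-0.0, 0.995, -0.1, -0.0]
wrist_force: [0.4, 0.0, -1.7]
finger_gap: 0.0204
grip_force: 117.5
tcp [ 0.4936 -0.4591  0.1846] tool shift mm [ -44.6 -372.8   -5. ]
turn deg 0.1
```

View pics/w2.png

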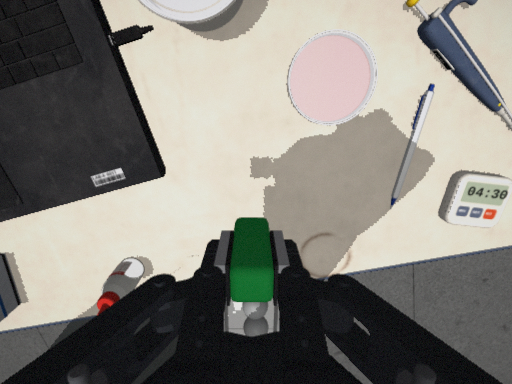

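The wrist view shows the scoop held level between the pads, with balls visible at (255,325). Next I carry it over beside the jar.

```bash
python3 -m jog '[[1,0,-0.01,0,0],[1,0,-0.02,0,0],[1,0,-0.03,0,0],[1,0,-0.03,0,0],[1,0,-0.03,0,0]]'; python3 -m jog '[[1,0,-0.03,0,0],[1,0,-0.03,0,0],[1,0,-0.03,0,0],[1,0,-0.03,0,0],[1,0,-0.03,0,0]]';python3 -m jog '[[1,0,-0.03,0,0],[1,0,-0.025,0,0],[1,-0.015,-0.02,0,0],[1,-0.015,-0.015,0,0],[1,0,-0.008,0,0]]';python3 -m jog '[[1,0,0,0,0],[1,0,0,0,0]]'
python3 - <<'E'
from h import *
r=shot("wrist"); np.save("pics/w3.npy",r,allow_pickle=True); cv2.imwrite("pics/w3.png",r["img"][:,:,::-1])
t=shot("top"); np.save("pics/top3.npy",t,allow_pickle=True); 
togo([.525,-.085,.19],[.203,.979])
a=r["img"][:,:,::-1]; b=cv2.resize(t["img"][180:270,200:310,::-1],(288,236))
c=np.zeros((384,800,3),np.uint8); c[:,:512]=a; c[:236,512:]=b; cv2.imwrite("pics/w3.png",c)
E
```

```text
clock: 4.0
tcp_pos: [0.5177, -0.34, 0.1845]
orientation: [-0.001, 0.995, -0.102, -0.001]
wrist_force: [0.2, 0.3, -2.4]
finger_gap: 0.0206
grip_force: 117.5
clock: 4.42
tcp_pos: [0.5476, -0.1926, 0.1848]
orientation: [-0.0, 0.995, -0.101, -0.0]
wrist_force: [0.8, -0.5, -1.6]
finger_gap: 0.0205
grip_force: 117.5
clock: 4.83
tcp_pos: [0.5352, -0.0895, 0.1847]
orientation: [-0.001, 0.995, -0.1, -0.002]
wrist_force: [-0.6, 0.1, -2.1]
finger_gap: 0.0203
grip_force: 117.6
clock: 5.0
tcp_pos: [0.5386, -0.0928, 0.1853]
orientation: [0.0, 0.995, -0.1, 0.0]
wrist_force: [-0.3, -0.1, -1.0]
finger_gap: 0.0209
grip_force: 117.6
tcp [ 0.5388 -0.0938  0.1853] tool shift mm [-15.3  -5.8  -4.7]
turn deg 0.11
```

View pics/w3.png

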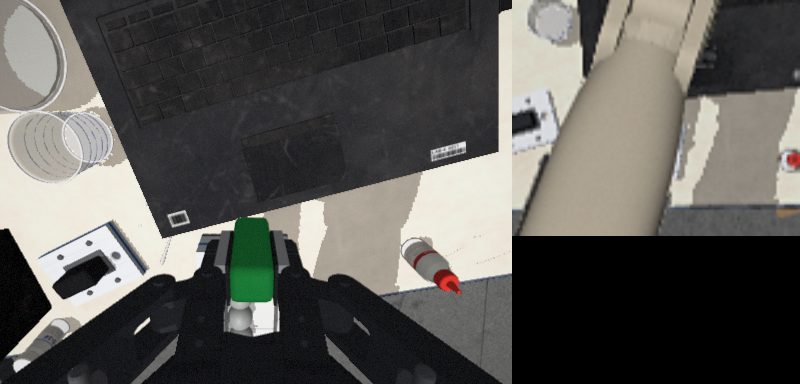

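The scoop is still level with the balls in it. I'll move to the pour position, then loosen the grip step by step so the scoop pivots mouth-down, watching the post's green outline.

```bash
cat > g.py <<'E'
from h import *
r=shot("wrist"); hsv=cv2.cvtColor(r["img"],cv2.COLOR_RGB2HSV)
g=cv2.inRange(hsv,(45,100,20),(85,255,255)); n,l,st,c=cv2.connectedComponentsWithStats(g); i=1+st[1:,4].argmax()
m=l==i; col=r["img"][:,245:258,1].mean(1); rows=np.where(m[:,251])[0]
print("green",st[i],"col rows",rows.min(),rows.max(),"edge row",rows.min()+4+np.diff(col[rows.min()+4:rows.max()-3]).argmax())
E
python3 -m jog '[[1,-0.015,-0.003,0.015,0],[1,-0.015,-0.004,0.015,0],[1,0,0,0.01,0],[1,0,0,0,0]]'; python3 g.py
python3 -m jog '[[1,0,0,0,0],[1,0,0,0,0]]' 60; python3 g.py
python3 -m jog '[[1,0,0,0,0],[1,0,0,0,0]]' 35; python3 g.py
```

```text
clock: 5.43
tcp_pos: [0.5089, -0.0805, 0.1431]
orientation: [-0.0, 0.995, -0.101, -0.002]
wrist_force: [-0.1, -0.2, -1.9]
finger_gap: 0.0203
grip_force: 117.6
green [ 229  218   45   84 3374] col rows 218 301 edge row 267
clock: 5.65
tcp_pos: [0.5118, -0.0811, 0.1462]
orientation: [0.0, 0.995, -0.101, 0.001]
wrist_force: [-0.6, -0.0, -0.9]
finger_gap: 0.0203
grip_force: 117.7
green [ 229  218   45   84 3376] col rows 218 301 edge row 268
clock: 5.87
tcp_pos: [0.5109, -0.0804, 0.1458]
orientation: [0.0, 0.995, -0.101, 0.001]
wrist_force: [0.5, 0.3, -1.2]
finger_gap: 0.0207
grip_force: 117.6
green [ 229  218   45   84 3379] col rows 218 301 edge row 266
```

```bash
python3 -m jog '[[0.9,0,0,0,0],[0.9,0,0,0,0]]' 20; python3 g.py
python3 -m jog '[[0.7,0,0,0,0],[0.7,0,0,0,0]]' 20; python3 g.py
```

```text
clock: 6.08
tcp_pos: [0.5104, -0.0801, 0.1454]
orientation: [0.0, 0.995, -0.101, 0.0]
wrist_force: [0.6, 0.3, -1.7]
finger_gap: 0.0204
grip_force: 117.6
green [ 229  218   45   84 3379] col rows 218 301 edge row 269
clock: 6.3
tcp_pos: [0.5103, -0.0801, 0.1453]
orientation: [0.0, 0.995, -0.101, 0.0]
wrist_force: [-0.6, -0.3, -2.5]
finger_gap: 0.0208
grip_force: 117.6
green [ 229  218   45   84 3379] col rows 218 301 edge row 268
```

```bash
for v in 1; do python3 -m jog '[[0.62,0,0,0,0],[0.62,0,0,0,0]]' 20 | tail -2;python3 -m jog '[[0.58,0,0,0,0],[0.58,0,0,0,0]]' 20| tail -2; python3 -m jog '[[0.56,0,0,0,0],[0.56,0,0,0,0]]' 20| tail -2; done; python3 g.py
```

```text
finger_gap: 0.0205
grip_force: 117.6
finger_gap: 0.0202
grip_force: 117.6
finger_gap: 0.0203
grip_force: 117.6
green [ 229  218   45   84 3372] col rows 218 301 edge row 266
```

```bash
python3 -m jog '[[1,-0.005,0.02,0,0],[1,-0.005,0.03,0,0],[1,-0.005,0.03,0,0],[1,-0.005,0.02,0,0],[1,0,0.011,0,0]]'|sed -n 2p;python3 -m jog '[[1,0,0,0.03,0],[1,0,0,0.03,0],[1,0,0,0.03,0],[1,0,0,0.012,0],[1,0,0,0.003,0]]' ; python3 -m jog '[[1,0,0,0.002,0],[1,0,0,0,0]]'
```

```text
tcp_pos: [0.4673, -0.1867, 0.1453]
clock: 7.73
tcp_pos: [0.4664, -0.1834, 0.0375]
orientation: [-0.001, 0.995, -0.101, -0.003]
wrist_force: [-3.7, 1.0, 4.3]
finger_gap: 0.0204
grip_force: 118.4
clock: 7.9
tcp_pos: [0.4693, -0.185, 0.0388]
orientation: [0.0, 0.995, -0.1, 0.001]
wrist_force: [-0.3, 0.8, -1.3]
finger_gap: 0.0202
grip_force: 117.7
```

```bash
python3 -m jog '[[1,0,0,0.002,0],[1,0,0,0,0]]'|sed -n 2,4p; python3 -m jog '[[0.3,0,0,0,0],[0.3,0,0,0,0],[0.3,0,0,0,0]]' 20; python3 -m jog '[[1,0,0,0,0],[1,0,0,0,0],[1,0,0,0,0]]' 20; python3 g.py;python3 -m jog '[[1,0,0,-0.003,0],[1,0,0,-0.003,0],[1,0,0,-0.003,0],[1,0,0,-0.003,0],[1,0,0,0,0]]'; python3 g.py
```

```text
tcp_pos: [0.47, -0.1856, 0.0376]
orientation: [0.001, 0.995, -0.1, 0.002]
wrist_force: [1.1, 0.6, -0.5]
clock: 8.32
tcp_pos: [0.4688, -0.1851, 0.0369]
orientation: [0.0, 0.995, -0.101, 0.0]
wrist_force: [-0.1, 0.3, 0.5]
finger_gap: 0.03
grip_force: 0.0
clock: 8.57
tcp_pos: [0.4687, -0.1851, 0.0367]
orientation: [0.0, 0.995, -0.101, 0.0]
wrist_force: [-0.8, 0.0, 5.8]
finger_gap: 0.0216
grip_force: 22.0
green [ 228  217   48   84 3497] col rows 217 300 edge row 265
clock: 9.03
tcp_pos: [0.4688, -0.1851, 0.0488]
orientation: [0.0, 0.995, -0.101, 0.0]
wrist_force: [-0.3, -0.2, -1.2]
finger_gap: 0.022
grip_force: 21.3
green [ 228  217   48   84 3499] col rows 217 300 edge row 266
```

```bash
python3 -m jog '[[0.54,0,0,0,0],[0.52,0,0,0,0]]' 20| tail -2; python3 g.py; python3 -m jog '[[0.51,0,0,0,0],[0.50,0,0,0,0]]' | tail -2; python3 g.py;python3 -m jog '[[0.49,0,0,0,0],[0.48,0,0,0,0]]' | tail -2; python3 g.py
```

```text
finger_gap: 0.0219
grip_force: 21.3
green [ 228  217   48   84 3496] col rows 217 300 edge row 267
finger_gap: 0.0222
grip_force: 21.3
green [ 228  217   48   84 3496] col rows 217 300 edge row 268
finger_gap: 0.0225
grip_force: 0.0
green [ 229  208   45   75 2901] col rows 208 282 edge row 252
```

```bash
python3 -m jog '[[0.3,0,0,0,0],[0.3,0.004,0,-0.006,0],[0.3,0.004,0,-0.006,0],[0.3,0,0,0,0]]' 120|sed -n 2p;python3 g.py; python3 -m jog '[[1,0,0,0,0],[1,0,0,0,0],[1,0,0,0,0],[1,0,0,0,0]]' 120; python3 g.py; python3 -m jog '[[1,0,0,-0.003,0],[1,0,0,-0.003,0],[1,0,0,-0.003,0],[1,0,0,-0.003,0],[1,0,0,0,0]]'; python3 g.py; python3 -m jog '[[0.54,0,0,0,0],[0.53,0,0,0,0]]' | tail -2; python3 g.py
```

```text
tcp_pos: [0.4785, -0.1875, 0.0621]
green [ 232  214   38   69 2320] col rows 214 282 edge row 253
clock: 10.45
tcp_pos: [0.4771, -0.1868, 0.0614]
orientation: [0.0, 0.995, -0.1, 0.001]
wrist_force: [-0.5, 1.2, 7.2]
finger_gap: 0.0177
grip_force: 117.6
green [ 234  213   36   69 2184] col rows 213 280 edge row 252
clock: 10.92
tcp_pos: [0.4765, -0.1866, 0.0727]
orientation: [0.0, 0.995, -0.101, 0.0]
wrist_force: [-0.1, -0.7, -2.2]
finger_gap: 0.0175
grip_force: 117.8
green [ 234  211   35   70 2211] col rows 211 280 edge row 251
finger_gap: 0.0201
grip_force: 49.2
green [ 232  212   39   70 2394] col rows 212 281 edge row 252
```

```bash
python3 -m jog '[[0.52,0,0,0,0],[0.515,0,0,0,0]]' | tail -2; python3 g.py; python3 -m jog '[[0.51,0,0,0,0],[0.51,0,0,0,0]]' | tail -2; python3 g.py;python3 -m jog '[[0.507,0,0,0,0],[0.505,0,0,0,0]]' | tail -2; python3 g.py
```

```text
finger_gap: 0.0204
grip_force: 33.0
green [ 232  212   39   70 2417] col rows 212 281 edge row 251
finger_gap: 0.0211
grip_force: 27.5
green [ 232  212   39   70 2425] col rows 212 281 edge row 251
finger_gap: 0.0211
grip_force: 22.1
green [ 232  212   39   70 2430] col rows 212 281 edge row 253
```

```bash
python3 -m jog '[[0.502,0,0,0,0],[0.5,0,0,0,0]]' | tail -2; python3 g.py; python3 -m jog '[[0.498,0,0,0,0],[0.497,0,0,0,0]]' | tail -2; python3 g.py;python3 -m jog '[[0.496,0,0,0,0],[0.495,0,0,0,0]]' | tail -2; python3 g.py; python3 -m jog '[[0.494,0,0,0,0],[0.493,0,0,0,0]]' | tail -2; python3 g.py
```

```text
finger_gap: 0.0213
grip_force: 16.6
green [ 232  212   40   70 2432] col rows 212 281 edge row 251
finger_gap: 0.0215
grip_force: 13.3
green [ 231  212   41   70 2434] col rows 212 281 edge row 253
finger_gap: 0.0215
grip_force: 11.1
green [ 232  212   40   70 2427] col rows 212 281 edge row 252
finger_gap: 0.0216
grip_force: 8.9
green [ 231  207   41   74 2566] col rows 207 280 edge row 253
```

The grip can be throttled through the finger target, and the scoop starts tipping at about 9 N. I'll set it level on the bench, regrip hard and go to the pour position.

```bash
python3 -m jog '[[0.493,0,0,0.006,0],[0.493,0,0,0.006,0],[0.493,0,0,0.002,0],[0.493,0,0,0,0]]'; python3 g.py; python3 -m jog '[[0.47,0,0,0,0],[1,0,0,0,0],[1,0,0,0,0],[1,0,0,0,0]]' 120; python3 g.py; python3 -m jog '[[1,0,0,-0.01,0],[1,0,0,-0.025,0],[1,0,0,-0.03,0],[1,0,0,-0.025,0],[1,0,0,-0.01,0]]'; python3 g.py
python3 - <<'E'
from h import *
togo([.511,-.0804,.16],[.203,.979])
E
```

```text
clock: 13.03
tcp_pos: [0.4781, -0.1874, 0.0592]
orientation: [0.001, 0.995, -0.1, 0.002]
wrist_force: [1.8, 0.9, 6.9]
finger_gap: 0.0219
grip_force: 10.4
green [ 231  213   41   70 2464] col rows 213 282 edge row 252
clock: 13.42
tcp_pos: [0.4766, -0.1868, 0.0588]
orientation: [0.0, 0.995, -0.101, 0.0]
wrist_force: [-0.2, 0.5, 7.7]
finger_gap: 0.0183
grip_force: 117.5
green [ 234  211   36   70 2309] col rows 211 280 edge row 251
clock: 13.88
tcp_pos: [0.4771, -0.187, 0.1612]
orientation: [0.001, 0.995, -0.101, 0.001]
wrist_force: [-0.4, -0.4, -2.0]
finger_gap: 0.0183
grip_force: 117.9
green [ 234  210   35   71 2311] col rows 211 280 edge row 252
tcp [ 0.4776 -0.1873  0.1618] tool shift mm [  11.3 -111.4    1.6]
turn deg 0.18
```

```bash
python3 -m jog '[[1,0.002,-0.02,0,0],[1,0.003,-0.03,0,0],[1,0.003,-0.03,0,0],[1,0.003,-0.02,0,0],[1,0,-0.011,0,0]]'; python3 -m jog '[[1,0,0,0,0],[1,0,0,0,0]]'; python3 g.py
python3 - <<'E'
from h import *
r=shot("side"); np.save("pics/s4.npy",r,allow_pickle=True)
for p in [(.416,-.061,.044),(.425,-.023,.058),(.409,-.101,.058)]: print(w2px(r,p).round(1))
togo([.511,-.0804,.16],[.203,.979])
im=r["img"][130:250,230:370,::-1]; cv2.imwrite("pics/s4.png",cv2.resize(im,(700,600),interpolation=cv2.INTER_CUBIC))
E
```

```text
clock: 14.35
tcp_pos: [0.5087, -0.0776, 0.1564]
orientation: [-0.001, 0.995, -0.1, -0.001]
wrist_force: [0.1, -0.5, -1.6]
finger_gap: 0.0182
grip_force: 118.0
clock: 14.52
tcp_pos: [0.5085, -0.0796, 0.1571]
orientation: [0.0, 0.995, -0.1, -0.001]
wrist_force: [-0.4, -0.9, -2.1]
finger_gap: 0.0184
grip_force: 118.0
green [ 234  210   35   71 2322] col rows 211 280 edge row 251
[293.3 206.8]
[287.  206.1]
[299.4 200. ]
tcp [ 0.5088 -0.0806  0.1576] tool shift mm [ 2.2 -0.7 -2.4]
turn deg 0.13
```

View pics/s4.png

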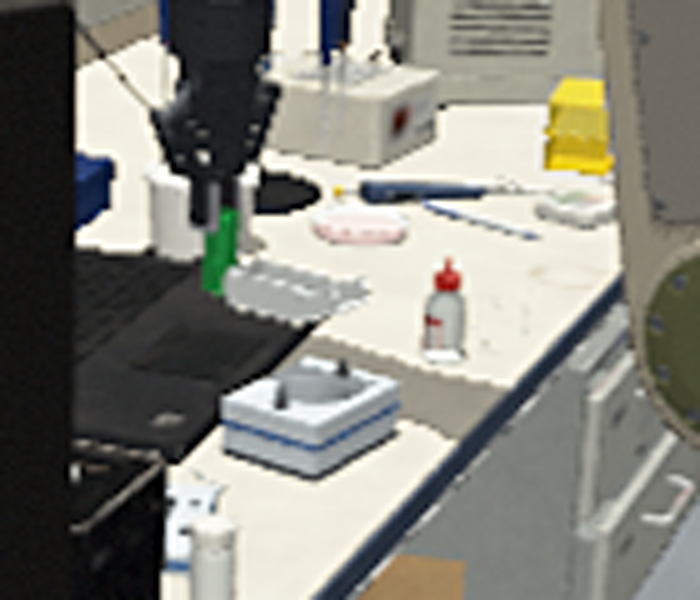

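The side view shows the jar's hollow at (292.6,207) in the full image, which agrees with my estimate of (293.3,206.8). The scoop hangs behind and above it, held level. Now I loosen gradually.

```bash
cat >> g.py <<'E'
t,Rm,s=tool(); fx=-Rm.apply([1,0,0])
P=t+fx*.0045; P[2]-=.003
out=[]
for th in (0,10,15,20,25,30,40):
    a=np.radians(th); b,h=-.0065,-.055
    q=P+fx*(b*np.cos(a)+h*np.sin(a)); q[2]+=h*np.cos(a)-b*np.sin(a); out.append((th,w2px(r,q)[1].round(0)))
print("pred",out,"grip",round(float(s["grip_force"]),1))
E
python3 -m jog '[[0.53,0,0,0,0],[0.51,0,0,0,0],[0.505,0,0,0,0],[0.5,0,0,0,0]]'|tail -2; python3 g.py;  python3 -m jog '[[0.496,0,0,0,0],[0.496,0,0,0,0]]'|tail -1;  python3 g.py
```

```text
finger_gap: 0.0216
grip_force: 19.3
green [ 231  211   41   70 2498] col rows 211 280 edge row 251
pred [(0, np.float64(211.0)), (10, np.float64(200.0)), (15, np.float64(195.0)), (20, np.float64(190.0)), (25, np.float64(185.0)), (30, np.float64(181.0)), (40, np.float64(173.0))] grip 19.3
grip_force: 14.2
green [ 231  211   41   70 2506] col rows 211 280 edge row 250
pred [(0, np.float64(211.0)), (10, np.float64(200.0)), (15, np.float64(195.0)), (20, np.float64(190.0)), (25, np.float64(185.0)), (30, np.float64(181.0)), (40, np.float64(173.0))] grip 14.2
```

```bash
python3 -m jog '[[0.493,0,0,0,0]]'|tail -1; python3 g.py|cut -c1-60;  python3 -m jog '[[0.492,0,0,0,0]]'|tail -1;  python3 g.py|cut -c1-60; python3 -m jog '[[0.491,0,0,0,0]]'|tail -1;  python3 g.py|cut -c1-60
```

```text
grip_force: 10.4
green [ 231  211   41   71 2511] col rows 211 281 edge row 2
pred [(0, np.float64(211.0)), (10, np.float64(200.0)), (15, 
grip_force: 9.1
green [ 231  211   41   71 2507] col rows 211 281 edge row 2
pred [(0, np.float64(211.0)), (10, np.float64(200.0)), (15, 
grip_force: 7.8
green [ 231  210   41   71 2543] col rows 210 280 edge row 2
pred [(0, np.float64(211.0)), (10, np.float64(200.0)), (15,
```

Slip is just starting, so I continue one row at a time.

```bash
sed -i 's/^print("pred".*//' g.py; python3 -m jog '[[0.491,0,0,0,0]]'|tail -1; python3 g.py;  python3 -m jog '[[0.4905,0,0,0,0]]'|tail -1;  python3 g.py
```

```text
grip_force: 7.8
green [ 231  202   41   78 2740] col rows 203 279 edge row 252
grip_force: 7.1
green [ 231  196   41   83 2900] col rows 197 278 edge row 254
```

```bash
python3 -m jog '[[0.4905,0,0,0,0]]'|tail -1;  python3 g.py
```

```text
grip_force: 7.1
green [ 231  192   41   86 3033] col rows 192 277 edge row 253
```

```bash
python3 -m jog '[[0.5,0,0,0,0],[0.5,0,0,0,0],[0.5,0,0,0,0]]'|tail -1; python3 g.py; python3 -m jog '[[0.5,0,0,0,0],[0.491,0,0,0,0]]'|sed -n '2p;$p';  python3 g.py
```

```text
grip_force: 12.7
green [ 231  192   41   86 3020] col rows 192 277 edge row 255
tcp_pos: [0.5093, -0.08, 0.1583]
grip_force: 7.7
green [ 231  192   42   86 3032] col rows 192 277 edge row 255
```

```bash
python3 -m jog '[[0.4905,0,0,0,0]]'|tail -1; python3 g.py; python3 -m jog '[[0.4905,0,0,0,0]]'|tail -1; python3 g.py;  python3 -m jog '[[0.4905,0,0,0,0]]'|sed -n '2p;$p';  python3 g.py
```

```text
grip_force: 7.1
green [ 231  192   41   86 3028] col rows 192 277 edge row 252
grip_force: 7.1
green [ 231  192   41   86 3032] col rows 192 277 edge row 252
tcp_pos: [0.5093, -0.0799, 0.1583]
grip_force: 7.1
green [ 231  192   41   86 3023] col rows 192 277 edge row 254
```

```bash
python3 -m jog '[[0.49,0,0,0,0]]'|tail -1; python3 g.py; python3 -m jog '[[0.4895,0,0,0,0]]'|tail -1; python3 g.py;  python3 -m jog '[[0.489,0,0,0,0]]'|sed -n '2p;$p';  python3 g.py
```

```text
grip_force: 6.4
green [ 231  192   41   86 3025] col rows 192 277 edge row 253
grip_force: 5.8
green [ 231  191   41   87 3027] col rows 192 277 edge row 255
tcp_pos: [0.5093, -0.0799, 0.1583]
grip_force: 5.1
green [ 231  185   41   91 3205] col rows 186 275 edge row 256
```

```bash
python3 -m jog '[[0.489,0,0,0,0]]'|tail -1; python3 g.py; python3 -m jog '[[0.489,0,0,0,0]]'|tail -1; python3 g.py
```

```text
grip_force: 5.1
green [ 231  176   41   96 3419] col rows 177 271 edge row 254
grip_force: 5.1
green [ 231  175   42   97 3483] col rows 175 271 edge row 255
```

```bash
python3 -m jog '[[0.5,0,0,0,0],[0.5,0,0,0,0],[0.5,0,0,0,0],[0.5,0,0,0,0]]'|sed -n '2,4p;$p'; python3 g.py
python3 - <<'E'
from h import *
r=shot("side"); w=shot("wrist")
a=cv2.resize(r["img"][160:240,250:330,::-1],(500,500),interpolation=cv2.INTER_CUBIC); b=w["img"][200:384,180:330,::-1]
c=np.zeros((500,800,3),np.uint8); c[:,:500]=a; c[:368,500:]=cv2.resize(b,(300,368)); cv2.imwrite("pics/s5.png",c)
E
```

```text
tcp_pos: [0.5093, -0.0799, 0.1583]
orientation: [0.0, 0.995, -0.101, 0.0]
wrist_force: [0.1, -0.9, -0.5]
grip_force: 12.6
green [ 231  175   41   97 3475] col rows 175 271 edge row 256
```

View pics/s5.png

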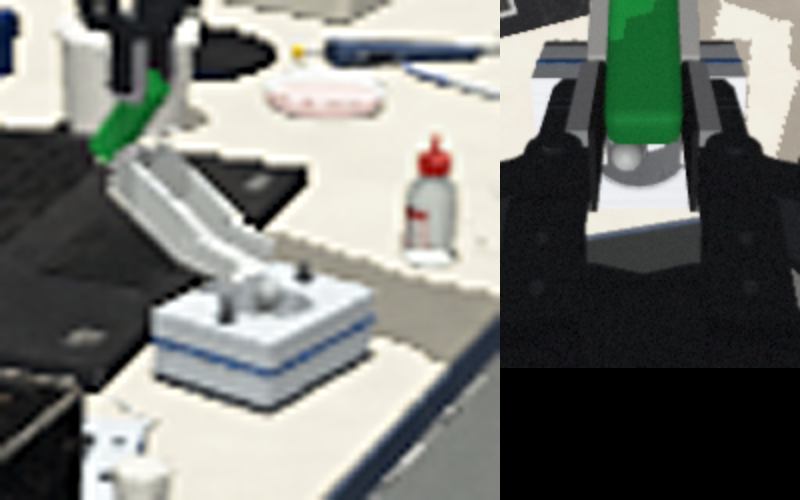

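The side view shows the trough empty, with the lip over the hollow and a ball in it at (265,292). The wrist view also shows a ball in the hollow, and none lie elsewhere. I'll raise the scoop and carry it back to the free spot.

```bash
python3 -m jog '[[0.51,0.003,0,-0.015,0],[0.51,0.003,0,-0.025,0],[0.51,0,0,-0.015,0],[0.51,-0.005,0.02,0,0],[0.51,-0.007,0.03,0,0]]'|sed -n 2p; python3 -m jog '[[0.51,-0.005,0.03,0,0],[0.51,-0.004,0.02,0,0],[0.51,0,0.012,0,0],[0.5,0,0,0.03,0],[0.5,0,0,0.025,0]]'|sed -n '2p;4,6p'; python3 g.py
```

```text
tcp_pos: [0.4948, -0.127, 0.2148]
tcp_pos: [0.4734, -0.1881, 0.1588]
wrist_force: [0.5, 0.5, -2.1]
finger_gap: 0.0212
grip_force: 18.7
green [ 231  176   41   96 3429] col rows 176 271 edge row 255
```

```bash
python3 -m jog '[[0.494,0,0,0.025,0],[0.493,0,0,0.015,0],[0.492,0,0,0.01,0],[0.492,0,0,0.01,0]]'|sed -n '2p;4p;6p'; python3 g.py; python3 -m jog '[[0.492,0,0,0.01,0],[0.492,0,0,0.01,0],[0.492,0,0,0.01,0],[0.492,0,0,0.006,0]]'|sed -n '2p;4p;6p'; python3 g.py
```

```text
tcp_pos: [0.4742, -0.1871, 0.0989]
wrist_force: [4.0, -1.6, 5.9]
grip_force: 9.7
green [ 231  178   42   94 3358] col rows 179 271 edge row 256
tcp_pos: [0.4776, -0.1889, 0.0662]
wrist_force: [0.9, 2.0, 26.9]
grip_force: 17.2
green [ 229  186   46   91 3574] col rows 186 276 edge row 251
```

```bash
python3 -m jog '[[0.491,0,0,-0.003,0],[0.489,0,0,0,0],[0.488,0,0,0,0]]'|sed -n '2p;4p;6p'; python3 g.py; python3 -m jog '[[0.486,0,0,0,0],[0.483,0,0,0,0]]'|sed -n '2p;4p;6p'; python3 g.py; python3 -m jog '[[0.47,0,0,0,0],[0.45,0,0,0,0],[0.45,0,0,0,0]]'|sed -n '2p;4p;6p'; python3 g.py
```

```text
tcp_pos: [0.4717, -0.1864, 0.0653]
wrist_force: [1.2, -0.6, -0.4]
grip_force: 6.5
green [ 229  186   46   92 3613] col rows 187 277 edge row 249
tcp_pos: [0.4718, -0.1864, 0.0649]
wrist_force: [0.5, -0.6, -0.3]
grip_force: 0.2
green [ 228  186   47   92 3613] col rows 187 277 edge row 248
tcp_pos: [0.472, -0.1867, 0.0652]
wrist_force: [-0.1, -0.1, 0.1]
grip_force: 0.0
green [ 228  186   46   92 3596] col rows 187 277 edge row 248
```

```bash
python3 -m jog '[[0.1,0,0,0,0],[0.1,0,0,0,0],[0.1,0,0,-0.02,0],[0.1,0,0,-0.035,0],[0.1,0,0,-0.035,0]]'|sed -n 2p;  python3 -m jog '[[0.1,0.01,0,-0.035,0],[0.1,0.01,-0.03,-0.035,0],[0.1,0.01,-0.03,0,0],[0.1,0,0,0,0],[0.1,0,0,0,0]]'|sed -n 2p
python3 - <<'E'
from h import *
r=shot("side"); w=shot("wrist"); np.save("pics/w6.npy",w,allow_pickle=True); np.save("pics/s6.npy",r,allow_pickle=True)
c=np.zeros((560,800,3),np.uint8); c[:384,:512]=w["img"][:,:,::-1]; c[:288,512:]=cv2.resize(r["img"][150:230,250:330,::-1],(288,288),interpolation=cv2.INTER_CUBIC)
cv2.imwrite("pics/c6.png",c[:384]); togo([.45,-.1,.2])
E
```

```text
tcp_pos: [0.4709, -0.1859, 0.1551]
tcp_pos: [0.5123, -0.1361, 0.2216]
tcp [ 0.5111 -0.137   0.2204] tool shift mm [-67.2 -24.1  20.5]
```

View pics/c6.png

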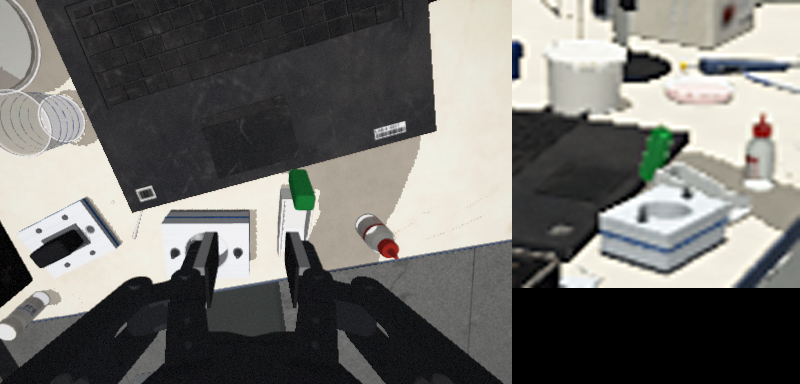

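The view shows the scoop leaning with its post on the laptop's front edge, post top at about (302,200). It needs to come about 30 mm toward the robot. I'll measure it.

Run:
```python
from h import *
r=np.load("pics/w6.npy",allow_pickle=True).item(); im=r["img"]
hsv=cv2.cvtColor(im,cv2.COLOR_RGB2HSV)
g=cv2.inRange(hsv,(45,100,20),(85,255,255)); n,l,st,c=cv2.connectedComponentsWithStats(g); i=1+st[1:,4].argmax(); m=l==i
print(st[i])
for y in range(st[i][1],st[i][1]+st[i][3],3):
    x=np.where(m[y])[0]; print(y,x.min(),x.max(),im[y,x].mean(0).round())
for u,v in [(297,165),(320,157),(250,182)]: print("laptop edge",px2w(r,u,v,.015))
b=np.where(m[st[i][1]])[0].mean(); print("bottom rear",px2w(r,b,st[i][1],.02))
g2=cv2.cvtColor(im,cv2.COLOR_RGB2GRAY)
print(g2[225:270:4,170:250:5])
```

```text
[289 169  26  41 805]
169 292 296 [30. 79. 43.]
172 290 305 [17. 83. 35.]
175 289 306 [16. 81. 35.]
178 289 307 [19. 82. 36.]
181 289 308 [16. 80. 34.]
184 290 309 [18. 82. 36.]
187 290 311 [19. 82. 36.]
190 291 312 [19. 82. 37.]
193 292 312 [16. 81. 35.]
196 292 314 [ 25. 103.  48.]
199 293 314 [ 24. 110.  49.]
202 294 313 [ 24. 112.  49.]
205 294 313 [ 24. 112.  49.]
208 295 312 [ 23. 116.  50.]
laptop edge [ 0.50114811 -0.19199742]
laptop edge [ 0.50555177 -0.2213337 ]
laptop edge [ 0.49103102 -0.13009391]
bottom rear [ 0.49822858 -0.18704041]
[[240 241 241 242 241 242 242 241 242 242 241 241 242 241 242 242]
 [238 239 238 239 241 239 239 241 240 240 240 242 242 241 241 241]
 [239 239 239 239 240 240 179  85  84  12 241 241 242 241 241 241]
 [242 241 241 242 225 184 172  83  81  20 230 242 241 241 241 241]
 [238 238 239 241  99  28  33  85  81  25 241 235 241 240 242 242]
 [240 240 241 210  30  23  50  83  52   8 241 239 241 240 241 240]
 [233  72 242 177  18  22  84  82  16  14 239 235 241  91  94 242]
 [154  45 180 140  22  22  83  82  22  22 239 114 239  52  53 241]
 [228 157 241  66  19  33  82  85  16   9 107 110 239 214 230 240]
 [240 240 241  14  22  83  83  78   6  12 111 210 241 240 241 241]
 [242 240 236  22  19  84  78  21  18  16 161 238 237 238 239 240]
 [240 238  70  21  19  39 137  32   8  19 236 237 238 239 239 240]]
```

Run:
```python
from h import *
r=np.load("pics/w6.npy",allow_pickle=True).item(); print("post top",px2w(r,303.5,202,.068))
t=np.load("pics/top.npy",allow_pickle=True).item(); print("edge",px2w(t,170+700/4,200+232/4,0))
togo([.472,-.1865,.066])
```

```text
post top [ 0.47287314 -0.18668893]
edge [ 0.32120498 -0.43322052]
tcp [ 0.5111 -0.137   0.2204] tool shift mm [-28.1  56.2 154.5]
```

```bash
python3 -m jog '[[0.1,-0.014,0.028,0,0],[0.1,-0.014,0.028,0.03,0],[0.1,0,0,0.04,0],[0.1,0,0,0.035,0],[0.1,0,0,0.03,0]]'|sed -n 2p;  python3 -m jog '[[0.1,0,0,0.019,0],[0.1,0,0,0,0],[1,0,0,0,0],[1,0,0,0,0],[1,0,0,0,0]]' 40; python3 -m jog '[[1,0,0,-0.01,0],[1,0,0,-0.015,0],[1,-0.012,0,0,0],[1,-0.011,0,0,0],[1,0,0,0,0]]'; python3 g.py
```

```text
tcp_pos: [0.4714, -0.1861, 0.0846]
clock: 22.32
tcp_pos: [0.4748, -0.1863, 0.0699]
orientation: [0.001, 0.995, -0.101, 0.001]
wrist_force: [-0.5, -0.5, -1.2]
finger_gap: 0.021
grip_force: 44.5
clock: 22.73
tcp_pos: [0.4504, -0.1804, 0.0951]
orientation: [0.0, 0.995, -0.101, 0.0]
wrist_force: [0.1, 0.8, -0.5]
finger_gap: 0.0211
grip_force: 44.6
green [ 230  186   44   89 3385] col rows 187 274 edge row 246
```

```bash
python3 -m jog '[[1,0,0,0.015,0],[0.51,0,0,0.008,0],[0.5,0,0,0,0],[0.495,0,0,0,0]]'|sed -n '2p;4p;6p'; python3 -m jog '[[0.491,0,0,0.003,0],[0.489,0,0,0.003,0],[0.489,0,0,0.003,0],[0.489,0,0,0.003,0]]'|sed -n '2p;4p;6p'; python3 g.py
```

```text
tcp_pos: [0.4513, -0.1806, 0.0702]
wrist_force: [0.8, 0.2, -0.4]
grip_force: 18.5
tcp_pos: [0.4533, -0.1818, 0.0594]
wrist_force: [3.2, -0.7, 3.2]
grip_force: 7.9
green [ 229  192   45   82 3180] col rows 192 273 edge row 242
```

Now loosen fully, clear the post and re-measure the scoop.

```bash
python3 -m jog '[[0.487,0,0,0,0],[0.485,0,0,0,0],[0.48,0,0,0,0]]'|tail -1; python3 g.py; python3 -m jog '[[0.45,0,0,0,0],[0.4,0,0,0,0],[0.3,0,0,0,0]]'|sed -n '2p;4p;6p'; python3 g.py
```

```text
grip_force: 0.1
green [ 230  186   43   66 2437] col rows 186 251 edge row 218
tcp_pos: [0.4509, -0.1806, 0.0582]
wrist_force: [-0.1, 0.8, 0.6]
grip_force: 0.0
green [ 231  187   41   66 2378] col rows 187 252 edge row 221
```

```bash
python3 -m jog '[[0.1,0,0,0,0],[0.1,0,0,-0.03,0],[0.1,0,0,-0.04,0],[0.1,0,0,-0.04,0],[0.1,0,0,-0.04,0]]'|sed -n 2p;  python3 -m jog '[[0.1,0,0,0,0],[0.1,0,0,0,0]]'|sed -n 2p
python3 - <<'E'
from h import *
r=shot("wrist"); np.save("pics/w7.npy",r,allow_pickle=True); im=r["img"]
hsv=cv2.cvtColor(im,cv2.COLOR_RGB2HSV)
g=cv2.inRange(hsv,(45,100,20),(85,255,255)); n,l,st,c=cv2.connectedComponentsWithStats(g); i=1+st[1:,4].argmax(); m=l==i
for y in range(st[i][1],st[i][1]+st[i][3]):
    x=np.where(m[y])[0]; print(y,x.min(),x.max(),im[y,x,1].mean().round())
E
```

```text
tcp_pos: [0.4507, -0.1804, 0.2098]
tcp_pos: [0.453, -0.1817, 0.2112]
152 244 257 76.0
153 243 257 74.0
154 242 258 76.0
155 242 258 75.0
156 242 258 76.0
157 242 258 76.0
158 242 259 76.0
159 241 259 79.0
160 241 259 86.0
161 241 259 123.0
162 241 259 151.0
163 241 259 169.0
164 241 260 173.0
165 241 260 164.0
166 241 260 144.0
167 241 259 131.0
168 241 259 129.0
169 241 259 126.0
170 241 259 127.0
171 241 259 123.0
172 241 260 120.0
173 241 260 121.0
174 240 260 120.0
175 241 260 121.0
176 241 259 116.0
177 242 258 108.0
```

Run:
```python
from h import *
r=np.load("pics/w7.npy",allow_pickle=True).item()
p=px2w(r,250.3,169,.062); print("post",p)
f=np.array([-.98,.2]);f/=np.linalg.norm(f)
for th in (0,10,20):
    a=np.radians(th); rot=lambda x,z:(x*np.cos(a)+z*np.sin(a), z*np.cos(a)-x*np.sin(a)) # fwd, up
    c=rot(0,.062)
    out=[]
    for x,z in((-.010,.062),(.010,.062),(-.010,0)):
        q=rot(x,z); out.append(w2px(r,[*(p+f*(q[0]-c[0])),.062+q[1]-c[1]])[1].round(1))
    print(th,out)
```

```text
post [ 0.46432227 -0.18264388]
0 [np.float64(159.6), np.float64(178.2), np.float64(149.0)]
10 [np.float64(160.1), np.float64(177.6), np.float64(140.7)]
20 [np.float64(160.9), np.float64(176.8), np.float64(132.9)]
```

The scoop stands upright and released, with its post at (0.464, -0.183). Next is the lid.

Run:
```python
from h import *
togo([.454,.127,.23],[-.29,.957])
print(tool()[2]["joint_pos"].round(2))
```

```text
tcp [ 0.4518 -0.181   0.2092] tool shift mm [ -59.4 -302.2  -21.2]
turn deg -28.4
[-0.55  0.15 -0.24  1.17 -0.    2.8 ]
```

```bash
python3 -m jog '[[0,-0.007,-0.036,-0.005,0],[0,-0.007,-0.038,-0.005,0],[0,-0.007,-0.038,-0.005,0],[0,-0.007,-0.038,-0.005,0],[0,-0.008,-0.038,0,0]]'|sed -n 2p; python3 -m jog '[[0,-0.008,-0.038,0,0],[0,-0.008,-0.038,0,0],[0,-0.008,-0.038,0,0],[0,0,0,0,-7],[0,0,0,0,-7]]'|sed -n 2p; python3 -m jog '[[0,0,0,0,-7],[0,0,0,0,-7],[0,0,0,0,-7],[0,0,0,0,-7],[0,0,0,0,-7]]'|sed -n 2p;python3 -m jog '[[0,0,0,0,-7],[0,0,0,0,-7],[0,0,0,0,-7],[0,0,0,0,-7],[0,0,0,0,-7]]'|sed -n 2p;python3 -m jog '[[0,0,0,0,-7],[0,0,0,0,-7],[0,0,0,0,-7],[0,0,0,0,-7],[0,0,0,0,-7]]'|sed -n 2p; python3 -m jog '[[0,0,0,0,0],[0,0,0,0,0]]'|sed -n 2p
python3 - <<'E'
from h import *
r=shot("wrist"); np.save("pics/w8.npy",r,allow_pickle=True)
cv2.imwrite("pics/w8.png",r["img"][:,:,::-1])
print(r["T"].round(3))
togo([.454,.127,.23],[.957,.29]); print(w2px(r,[.454,.127,.051]),[w2px(r,[*q,.016]).round(0) for q in((.444,.168),(.466,.096))],w2px(r,[.416,-.061,.044]))
g=cv2.cvtColor(r["img"],cv2.COLOR_RGB2GRAY)
n,l,st,c=cv2.connectedComponentsWithStats((g<70).astype(np.uint8))
for i in range(1,n):
    if 15<st[i,4]<6000: print(st[i],c[i].round(1))
E
```

```text
tcp_pos: [0.4504, 0.0015, 0.2272]
tcp_pos: [0.4354, 0.0515, 0.2294]
tcp_pos: [0.4358, 0.0507, 0.2292]
tcp_pos: [0.4357, 0.0506, 0.2292]
tcp_pos: [0.4358, 0.0507, 0.2292]
tcp_pos: [0.4361, 0.0506, 0.2298]
[[ 0.923 -0.364 -0.125  0.405]
 [ 0.384  0.893  0.235  0.118]
 [ 0.027 -0.265  0.964  0.365]
 [ 0.     0.     0.     1.   ]]
tcp [0.4363 0.0506 0.2301] tool shift mm [63.6 45.7  4.8]
turn deg 5.82
[287.60419616 122.91624504] [array([290.,  86.]), array([282., 149.])] [198.58525718 250.87502562]
[ 275    0  136   73 3943] [334.4  38.8]
[ 298    0  144   56 3740] [380.4  17.3]
[ 419    0   93   62 4557] [469.3  29.7]
[ 274   94   32   48 1158] [290.  117.5]
[203 197  48  30  59] [226.6 211.9]
[121 219  21  56 142] [131.1 246.2]
[214 222   9   9  62] [218.4 225.8]
[276 222   9  10  60] [279.8 226.6]
[138 356  11   9  36] [143.6 359. ]
[121 375  17   9 104] [129.5 379.4]
```

```bash
python3 -m jog '[[0,0.03,0.022,0,0],[0,0.034,0.024,0,0],[0,0,0,0,5.8],[0,0,0,0,0],[0,0,0,0,0]]'|sed -n '2p'
python3 - <<'E'
from h import *
def blobs(r,th,lo,hi,roi):
    g=cv2.cvtColor(r["img"],cv2.COLOR_RGB2GRAY); x0,y0,x1,y1=roi
    k=(g<th).astype(np.uint8); k[:y0]=0;k[y1:]=0;k[:,:x0]=0;k[:,x1:]=0
    n,l,st,c=cv2.connectedComponentsWithStats(k)
    for i in range(1,n):
        if lo<st[i,4]<hi: print(st[i],c[i].round(1))
r=shot("wrist"); np.save("pics/w9.npy",r,allow_pickle=True)
q=w2px(r,[.454,.127,.051]); print("rib",q,"holes",[w2px(r,[*q,.016]).round(0) for q in((.444,.168),(.466,.096))])
blobs(r,150,8,4000,(int(q[0])-75,max(0,int(q[1])-90),int(q[0])+75,int(q[1])+90))
togo([.454,.127,.23],[.957,.29])
print("jar w6"); r=np.load("pics/w6.npy",allow_pickle=True).item()
for p in [(.425,-.023,.058),(.409,-.101,.058),(.416,-.061,.044)]: print(w2px(r,p).round(1))
blobs(r,120,8,200,(160,225,260,270))
E
```

```text
tcp_pos: [0.4542, 0.1274, 0.2355]
rib [246.86964477 178.48699007] holes [array([249., 140.]), array([249., 197.])]
[228  88  93  30 576] [276.7 101.4]
[251  88  70  22 792] [296.6  94.9]
[ 238  146   27   47 1176] [251.  168.4]
[226 148   5   5  18] [228.1 150.3]
[273 150   5   5  19] [275.1 151.8]
[226 182   5   5  18] [227.9 183.8]
[271 183   5   5  19] [273.1 184.8]
[246 196   9   6  28] [249.8 198.4]
[ 171  231   59   37 1364] [199.3 252.7]
[ 238  232   83   36 2164] [281.  253.4]
tcp [0.4542 0.1269 0.2356] tool shift mm [-0.1 -0.2  5.6]
turn deg 0.27
jar w6
[175.  259.4]
[239.9 259.6]
[208.6 254.1]
[249 225   1  19  19] [249. 234.]
[171 249   9  10  69] [174.4 252.9]
[234 248   8  10  62] [237.4 252.3]
```

Run:
```python
from h import *
r=np.load("pics/w9.npy",allow_pickle=True).item()
S=[px2w(r,u,v,.016) for u,v in((228.1,150.3),(275.1,151.8),(227.9,183.8),(273.1,184.8))]; c=np.mean(S,0)
h=px2w(r,249.8,198.4,.016); print(np.round(S,4),"lid",c.round(4),"hole",h.round(4),np.linalg.norm(h-c))
x=(S[1]-S[0]+S[3]-S[2]); y=S[0]-S[2]+S[1]-S[3]; print("xang",np.degrees(np.arctan2(x[1],x[0])),"yang",np.degrees(np.arctan2(y[1],y[0])),"hole ang",np.degrees(np.arctan2(*(c-h)[::-1])))
print("rib top ctr guess",[px2w(r,251,v,.051).round(4) for v in(165,170,175)])
a=np.radians(np.degrees(np.arctan2(x[1],x[0]))); togo([*c,.030],[np.cos(a),np.sin(a)])
r=np.load("pics/w6.npy",allow_pickle=True).item()
d1=px2w(r,174.4,252.9,.051);d2=px2w(r,237.4,252.3,.051); print("dowels",d1,d2,np.linalg.norm(d1-d2),"jar",(d1+d2)/2,np.degrees(np.arctan2(*(d1-d2)[::-1])))
```

```text
[[0.4229 0.1477]
 [0.4811 0.1634]
 [0.4347 0.1051]
 [0.4924 0.1211]] lid [0.4578 0.1343] hole [0.4683 0.0941] 0.04155178088470016
xang 15.285318264911668 yang 105.21368288920812 hole ang 104.68732387399005
rib top ctr guess [array([0.4539, 0.1439]), array([0.4557, 0.1382]), array([0.4574, 0.1325])]
tcp [0.4542 0.1269 0.2356] tool shift mm [ -5.5   1.1 205.7]
turn deg 1.84
dowels [ 0.43013435 -0.02187024] [ 0.41544906 -0.09887766] 0.07839515375792534 jar [ 0.4227917  -0.06037395] 79.20334147563277
```

```bash
python3 -m jog '[[0,-0.005,0.001,0.035,1.8],[0,0,0,0.04,0],[0,0,0,0.04,0],[0,0,0,0.035,0],[0,0,0,0.03,0]]'|sed -n '2p;4p'; python3 -m jog '[[0,0,0,0.02,0],[0,0,0,0.003,0],[1,0,0,0,0],[1,0,0,0,0],[1,0,0,0,0]]' 80; python3 -m jog '[[1,0,0,0,0],[1,0,0,0,0]]'
python3 - <<'E'
from h import *
t,Rm,s=tool(); x=Rm.apply([0,1,0]); print(t.round(4),"tool y ang",np.degrees(np.arctan2(x[1],x[0])))
E
```

```text
tcp_pos: [0.4568, 0.1322, 0.0539]
wrist_force: [0.8, -0.4, -0.1]
clock: 28.33
tcp_pos: [0.4593, 0.1346, 0.0346]
orientation: [-0.015, 0.607, 0.794, 0.026]
wrist_force: [0.6, -0.0, -3.5]
finger_gap: 0.0229
grip_force: 78.4
clock: 28.5
tcp_pos: [0.4592, 0.1349, 0.0343]
orientation: [-0.015, 0.607, 0.794, 0.026]
wrist_force: [-0.2, -0.5, -3.4]
finger_gap: 0.0228
grip_force: 78.4
[0.4592 0.1349 0.0343] tool y ang 15.202179568786601
```

Run:
```python
from h import *
t,Rm,s=tool(); print(s["joint_pos"].round(3),"tool z",Rm.apply([0,0,1]).round(4),"x",Rm.apply([1,0,0]).round(4),s["tau"].round(2),s["ft_torque"])
for n in("w6","w7","w8","w9"):
    r=np.load(f"pics/{n}.npy",allow_pickle=True).item(); T=r["T"]; print(n,T[:3,2].round(3), T[2].round(3))
```

```text
[ 0.081  0.288 -0.548  0.721  0.06   1.386] tool z [ 0.008   0.0605 -0.9981] x [-0.2631  0.9631  0.0562] [ -0.08 -41.14  24.01  -0.12   0.24  -0.  ] [-0.05135664  0.01086659  0.058193  ]
w6 [ 0.313 -0.064  0.948] [-0.001 -0.319  0.948  0.351]
w7 [ 0.307 -0.062  0.95 ] [ 0.001 -0.313  0.95   0.342]
w8 [-0.125  0.235  0.964] [ 0.027 -0.265  0.964  0.365]
w9 [-0.098  0.246  0.964] [ 0.023 -0.264  0.964  0.37 ]
```

```bash
python3 -m jog '[[1,0,0,-0.01,0],[1,0,0,-0.025,0],[1,0,0,-0.03,0],[1,0,0,-0.03,0],[1,0,0,-0.03,0]]'|sed -n '2,4p'; python3 -m jog '[[1,0,0,-0.025,0],[1,0,0,-0.015,0],[1,0,0,0,5.2],[1,0,0,0,5.2],[1,0,0,0,5.2]]'|sed -n '2,3p'; python3 -m jog '[[1,0,0,0,5.2],[1,0,0,0,5.2],[1,0,0,0,0]]'
python3 - <<'E'
from h import *
togo([.4228+.02,-.0604-.098,.2],[.982,-.187]); t,Rm,s=tool(); print(Rm.apply([0,0,1]).round(3),s["joint_pos"].round(3))
E
```

```text
tcp_pos: [0.4573, 0.1274, 0.1598]
orientation: [-0.016, 0.607, 0.794, 0.026]
wrist_force: [0.7, 0.5, -3.6]
tcp_pos: [0.4576, 0.1251, 0.1991]
orientation: [-0.019, 0.71, 0.703, 0.024]
clock: 29.58
tcp_pos: [0.4573, 0.1251, 0.1984]
orientation: [-0.021, 0.771, 0.637, 0.022]
wrist_force: [-0.3, 0.1, -3.0]
finger_gap: 0.0228
grip_force: 78.8
tcp [0.4573 0.1251 0.1984] tool shift mm [-280.5   39.2  -18.8]
turn deg -0.1
[ 0.007  0.06  -0.998] [ 0.06   0.124 -0.306  1.131  0.06   1.821]
```

```bash
python3 -m jog '[[1,-0.012,0.003,-0.002,0],[1,-0.022,0.003,-0.002,0],[1,-0.025,0.003,-0.002,0],[1,-0.025,0.003,-0.002,0],[1,-0.025,0.003,-0.002,0]]'|sed -n '2,3p'; python3 -m jog '[[1,-0.025,0.004,-0.002,0],[1,-0.025,0.004,-0.002,0],[1,-0.025,0.004,-0.002,0],[1,-0.025,0.004,-0.002,0],[1,-0.025,0.004,0,0]]'|sed -n '2,3p'; python3 -m jog '[[1,-0.022,0.002,0,0],[1,-0.015,0.002,0,0],[1,-0.009,0,0,0],[1,0,0,0,0],[1,0,0,0,0]]'|sed -n '2,3p'
python3 - <<'E'
from h import *
togo([.4228,-.0604,.2],[.982,-.187]); t,Rm,s=tool(); print(Rm.apply([0,0,1]).round(3),s["joint_pos"].round(3))
r=shot("wrist"); np.save("pics/w10.npy",r,allow_pickle=True); cv2.imwrite("pics/w10.png",r["img"][:,:,::-1])
D=[w2px(r,p) for p in((.4301,-.0219,.051),(.4154,-.0989,.051))]; print("pred",D,w2px(r,[.4228,-.0604,.021]))
g=cv2.cvtColor(r["img"],cv2.COLOR_RGB2GRAY)
for d in D:
    u,v=d.round().astype(int); k=np.zeros_like(g); k[max(v-22,0):v+22,u-22:u+22]=(g<110)[max(v-22,0):v+22,u-22:u+22]
    n,l,st,c=cv2.connectedComponentsWithStats(k)
    for i in range(1,n):
        if st[i,4]>10: print(st[i],c[i].round(1))
E
```

```text
tcp_pos: [0.4515, 0.0139, 0.2017]
orientation: [-0.021, 0.769, 0.639, 0.022]
tcp_pos: [0.448, -0.1134, 0.2024]
orientation: [-0.021, 0.769, 0.639, 0.022]
tcp_pos: [0.4431, -0.1577, 0.1989]
orientation: [-0.022, 0.77, 0.638, 0.022]
tcp [ 0.4431 -0.1577  0.1989] tool shift mm [ 91.7 -38.1   4.7]
turn deg 0.04
[ 0.006  0.061 -0.998] [-0.547  0.147 -0.278  1.173  0.055  1.21 ]
pred [array([210.74209951,  51.79291674]), array([213.58657105, 136.7050581 ])] [216.2192146   97.67382917]
[203  45  12  14 124] [208.2  51.4]
[193  67  33   7 119] [207.5  70.3]
[206 131  10  11  92] [210.6 135.9]
[192 149  44   2  57] [214.1 149.2]
```

Run:
```python
from h import *
r=np.load("pics/w10.npy",allow_pickle=True).item()
d1=px2w(r,208.2,51.4,.051);d2=px2w(r,210.6,135.9,.051); c=(d1+d2)/2
print(d1,d2,np.linalg.norm(d1-d2),"jar",c,np.degrees(np.arctan2(*(d1-d2)[::-1])))
g=cv2.cvtColor(r["img"],cv2.COLOR_RGB2GRAY)[60:130,180:250]; g=cv2.resize(g,None,fx=4,fy=4,interpolation=cv2.INTER_CUBIC)
for p in (30,22,16): print(p,(lambda h: None if h is None else (h[0]/4+[180,60,0]).round(1).tolist())(cv2.HoughCircles(g,cv2.HOUGH_GRADIENT,1,40,param1=100,param2=p,minRadius=28,maxRadius=50)))
for row in cv2.resize(g,(35,35),interpolation=cv2.INTER_AREA): print(''.join(" .:-=+*#%@"[::-1][min(9,v//26)] for v in row))
```

```text
[ 0.4278349  -0.02112577] [ 0.41261223 -0.09755776] 0.07793316930408645 jar [ 0.42022357 -0.05934176] 78.7360128836349
30 None
22 [[208.9, 79.4, 8.4], [224.1, 84.6, 9.6], [195.6, 91.4, 9.9]]
16 [[225.1, 84.4, 8.7], [196.9, 92.1, 8.4], [206.9, 77.4, 11.2]]
                                   
                                   
           ...:....                
        .::===+===-:.             .
       .-=+********+-..           .
     .:=+********+***+:.          .
    .:=*****+==++=--=++-.         .
    :=****+--:--=+---==+-.         
   .=****+=-:::-=+=-===++-.        
  .-****=-=--:--=+==----++:        
  :+***+--==---==++=-::--+=.       
 .-****=---=====+*+=-:::-=+:      .
 .=***=-==-+++++*+==--:-==+:.      
 :+**=----===+**+-:==---=++-.      
 :**+-:::-=+-----: =+===+*=::      
 :**+-:::-=+-.:... .++++*+:.:      
 :**+--:--=+=       .=+==.. :.     
 -**+=---==*=        .:::   ..     
 -***+====+*:.              ..     
 -+**=+++**=.               .      
 :+**-:===-:                .     .
..=**= .::..                .     .
  :**+.                     .      
  .=**:                    ..      
   :+*=.                   .       
   .-*+:                  ..       
    .=++.                 .       .
     :=+=.               .        .
     .:=++:             .          
       .-++:.         ..           
        ..-==-..     ..           .
          ..::--:....             .
              ...                  
                                   
               .
```

All three balls show clearly in the hollow. Their Hough circles are at (209,79), (224,85) and (196,91). Now I align over the jar.

Run:
```python
from h import *
togo([.4216,-.0592,.12],[.981,-.195])
```

```text
tcp [ 0.4432 -0.1572  0.1989] tool shift mm [ 87.3 -38.9  84.6]
turn deg 0.53
```

```bash
python3 -m jog '[[1,0.012,-0.006,0.01,0.5],[1,0.02,-0.009,0.02,0],[1,0.02,-0.009,0.02,0],[1,0.02,-0.009,0.02,0],[1,0.012,-0.006,0.0146,0]]'|sed -n '2,3p'; python3 -m jog '[[1,0.0033,0,0,0],[1,0,0,0,0],[1,0,0,0,0]]'|sed -n '2,4p'
python3 - <<'E'
from h import *
togo([.4216,-.0592,.097],[.981,-.195]); togo([.4216,-.0592,.078],[.981,-.195])
E
```

```text
tcp_pos: [0.4201, -0.0597, 0.1184]
orientation: [-0.023, 0.772, 0.635, 0.021]
tcp_pos: [0.4235, -0.0597, 0.1209]
orientation: [-0.02, 0.772, 0.635, 0.022]
wrist_force: [1.2, 0.4, -3.0]
tcp [ 0.4235 -0.0597  0.1209] tool shift mm [-1.3 -1.9 23.8]
turn deg 0.09
tcp [ 0.4235 -0.0597  0.1209] tool shift mm [-2.5 -1.8 42.8]
turn deg 0.09
```

```bash
python3 -m jog '[[1,-0.0013,-0.0015,0.012,0],[1,0,0,0.012,0],[1,0,0,0,0],[1,0,0,0,0],[1,0,0,0,0]]'|sed -n '2,4p'
python3 - <<'E'
from h import *
togo([.4216,-.0592,.088],[.981,-.195])
E
```

```text
tcp_pos: [0.4219, -0.0601, 0.0969]
orientation: [-0.021, 0.773, 0.634, 0.022]
wrist_force: [1.2, 0.0, -2.5]
tcp [ 0.4219 -0.0601  0.0969] tool shift mm [ 0.3 -0.4  8.9]
turn deg -0.05
```

```bash
python3 -m jog '[[1,0.0003,-0.0004,0.004,0],[1,0,0,0.003,0],[1,0,0,0.002,0],[1,0,0,0,0]]'|sed -n '2,4p'; python3 -m jog '[[1,0,0,0.002,0],[1,0,0,0.002,0],[1,0,0,0,0]]'|sed -n '2,4p'
```

```text
tcp_pos: [0.4203, -0.0583, 0.0865]
orientation: [-0.022, 0.773, 0.634, 0.021]
wrist_force: [-0.4, 0.2, -2.8]
tcp_pos: [0.4201, -0.0585, 0.0825]
orientation: [-0.021, 0.773, 0.634, 0.021]
wrist_force: [-0.3, -2.9, -4.1]
```

```bash
python3 -m jog '[[1,0,0,0.002,0],[1,0,0,0.002,0],[1,0,0,0,0],[1,0,0,0,0]]'|sed -n '2,4p'; python3 -m jog '[[1,0,0,0.001,0],[1,0,0,0,0],[1,0,0,0,0]]'|sed -n '2,4p'
```

```text
tcp_pos: [0.42, -0.0584, 0.0785]
orientation: [-0.021, 0.773, 0.634, 0.02]
wrist_force: [-2.7, -3.7, -2.5]
tcp_pos: [0.42, -0.0584, 0.0783]
orientation: [-0.021, 0.773, 0.634, 0.02]
wrist_force: [-5.7, -3.8, 6.7]
```

```bash
python3 -m jog '[[1,-0.0004,-0.0006,0.0008,0],[1,0,0,0,0],[1,0,0,0,0],[1,0,0,0,0]]'|sed -n '2,6p'; python3 -m jog '[[1,0,0,0,0],[1,0,0,0,0],[1,0,0,0,0],[1,0,0,0,0]]'|sed -n '2,6p'
python3 - <<'E'
from h import *
r=shot("side"); w=shot("wrist"); np.save("pics/s11.npy",r,allow_pickle=True)
hsv=cv2.cvtColor(w["img"],cv2.COLOR_RGB2HSV); g=cv2.inRange(hsv,(45,100,20),(85,255,255)); print("green px",g.sum()//255)
# edges of jar/lid stack in side image: column profile
gr=cv2.cvtColor(r["img"],cv2.COLOR_RGB2GRAY)
print(gr[195:230,275:310:5])
E
```

```text
tcp_pos: [0.4199, -0.0584, 0.0782]
orientation: [-0.021, 0.773, 0.634, 0.021]
wrist_force: [-7.5, -2.3, 12.2]
finger_gap: 0.0229
grip_force: 81.0
tcp_pos: [0.42, -0.0584, 0.0782]
orientation: [-0.021, 0.773, 0.634, 0.021]
wrist_force: [-6.9, -1.0, 10.2]
finger_gap: 0.0224
grip_force: 81.0
green px 541
[[ 53  56  82  30 128 241 238]
 [ 45  54  52  34 121 236 238]
 [ 40  45  38  28 120 252 238]
 [ 41  45  69  19 119 254 237]
 [ 38  40  39  22 115 232 239]
 [ 39  36 173  23 107 170 242]
 [ 34  34 230  23 105 145 175]
 [ 32 112 231  24 130 136 148]
 [ 28 199 165  20  74 154 157]
 [181 245  93  13  70 150 158]
 [236 244 188  49 205 214 137]
 [204 243 224 150 192 247  81]
 [102 194 228 246 158 181 140]
 [137 130 198 248 247  87 155]
 [171  79 170 244 216 112 146]
 [157 152  85 201 142 148 146]
 [161 151 143 104  86 150 150]
 [180 152 166 110 116 147 134]
 [176 170 145 159 151 148  79]
 [ 90 179 165 154 153 152 136]
 [129 131 176 159 151  92 150]
 [164 113 170 174 153  98 151]
 [164 167  87 182 136 143 142]
 [167 175 151 133  86 151  78]
 [138 175 176 118 114 153 102]
 [ 35 181 176 172 149 132 138]
 [211  82 180 180 153  61 242]
 [246  96 169 179 155 183 242]
 [241 241  59 186 135 248 239]
 [238 241 174 122  50 244 239]
 [239 237 240  75 190 237 238]
 [239 238 239 227 243 236 237]
 [210 237 238 243 240 237 235]
 [233 236 237 239 238 238 236]
 [238 237 238 238 237 238 238]]
```

```bash
python3 -m jog '[[1,0,-0.0005,0.0006,0],[1,0,0,0,0],[1,0,0,0,0],[1,0,0,0,0],[1,0,0,0,0]]'
python3 - <<'E'
from h import *
t,Rm,s=tool(); print(Rm.apply([0,0,1]).round(3))
r=shot("wrist"); hsv=cv2.cvtColor(r["img"],cv2.COLOR_RGB2HSV); g=cv2.inRange(hsv,(100,80,40),(125,255,255)); print("blue",g.sum()//255)
E
```

```text
clock: 34.32
tcp_pos: [0.4199, -0.0584, 0.0781]
orientation: [-0.02, 0.773, 0.634, 0.022]
wrist_force: [-7.9, -1.3, 15.6]
finger_gap: 0.0226
grip_force: 81.5
[ 0.007  0.059 -0.998]
blue 611
```

```bash
python3 -c "
from workcell import env
print(env.hand_in())"
```

```text
the job is handed in; nothing more can be done
None
```

I handed the job in at about 34 s, but hand-in returned no verdict, so success is unconfirmed: the three balls are in the hollow, the scoop stands released on the bench, and the lid is on both dowels with its height reading as flush, held and pressed at about 18 N (15.6 N measured plus its weight).

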